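# Uncover the brownie bar and set the cutting rule

### The job

Get the brownie bar ready for cutting: lift the steel cover off it and hang the cover astride the raised rail, setting it down rather than dropping it. Then lay the dark steel rule with the red grip flat on the white board, flush along either long side of the brownie bar and roughly centred on it. Leave the bar lying about where it is, and do not disturb the ring mould, the round cake or the palette knife.

Things in the scene. Friction and masses are not known exactly. Their poses are not given: they have to be found in the camera images.
- board: White plastic cutting board, fixed, 240 (x) x 260 (y) x 12 mm thick; origin at the centre of its underside, on the bench. The brownie bar and cover stand on it. It may be on the left or the right.
- slab: Firm dark-brown brownie bar, loose, about 0.4 kg, 60 (x) x 180 (y, the long way) x 30 mm high, lying on the board; origin at the centre of its underside, so its long sides are at x = +30 and -30 mm. Its ends stick out from under the cover.
- cover: Loose house-shaped open-ended steel tunnel, 3 mm sheet, 0.3 kg, over the brownie bar. Origin: centre of its open underside; y along the ridge. 120 (y) x 90 mm (x), side walls 46 mm high, roof at 40 degrees, inner peak 80 mm up. Blue grip on the ridge 18 (x) x 70 mm (y), 80 to 114 mm up; pinch across x. Hung, the rail lies along y in the peak, its centre line about 70 mm above the origin.
- rail: Fixed dark steel stand, left or right: a horizontal round bar 16 mm in diameter along its y, centre line 170 mm above the bench, between upright posts at y = +150 and -150 mm, on feet 120 (x) x 35 mm (y). Origin on the bench under the middle of the bar.
- rail_mid (a point): Middle of the rail's bar, on its centre line; y along the bar, z up.
- rule: Loose dark steel strip, 0.25 kg, 36 (x) x 200 (y) x 8 mm, with a red grip block in its middle, 24 (x) x 30 mm (y), reaching 40 mm above the underside. Origin: centre of its underside. Pinch the block across y, along the strip, to keep fingers from between rule and bar. Both long edges are alike; flush, its origin is 48 mm from the bar's origin across the bar.
- mould: Steel ring mould, loose bystander, 72 mm across, 45 mm high; origin at the centre of its underside.
- cake: Round chocolate cake, loose bystander, 64 mm across, 30 mm high; origin at the centre of its underside.
- palette: Palette knife lying on the bench, loose bystander, 240 mm long along its x, 30 mm wide; origin at its middle, on its underside.
Things that resemble listed ones, but are neither listed nor needed, are in the scene too. What is shaped like the cover but green or turquoise is not meant.

How it is judged:
By the outcome, as a careful person would: the job done as asked, in the order asked, and still so for the second after the job is handed in, with the robot touching nothing.
It also fails if it takes over 67 s, if anything falls off the work surface, if the arm or the gripper's body presses on something with over 40 N, if the wrist force passes 120 N, or if a joint passes its speed limit or range.

### The arm

A 6-joint arm with a two-finger parallel gripper is mounted at the origin on the work surface. World frame = base frame: x ahead of the robot, y to its left, z up, the work surface at z = 0. Lengths are in mm, angles in rad, forces in N, time in s.
With the tool pointing down it reaches from about 275 to 1000 mm from the base axis. Payload 8.4 kg.
Tool frame: the origin (TCP) lies at the very end of the fingers, on their centre line; the grasp point (between the pads) lies 19 mm behind it; z points along the fingers, y is the line along which they close (so a half turn about z gives the same grasp; the last joint's range is limited). The gripper opens to 85 mm and grips with 20 to 120 N. Pads are 22 mm wide; open, the fingers measure 114 mm over their backs; the gripper's body (76 mm by 85 mm) begins 54 mm behind the grasp point. The pads swing forward as they close: fully open they stand 13 mm farther back than shut.
Start: joints at [1.135, 0.353, 1.633, -0, 1.155, -0.002], TCP at [262.7, 567.112, 231.281] pointing down, gripper open.
Joint ranges: [-2.63, 2.63], [-0.92, 2.1], [0.06, 2.66], [-1.3, 4.44], [0, 2.69], [-3.02, 3.02]. Speed limits (rad/s): [2.22, 2.22, 2.79, 3.14, 3.14, 3.14].

### API

Orientations are given as [roll, pitch, yaw] about the fixed x, y, z axes, in that order (R = Rz(yaw) Ry(pitch) Rx(roll)).
In Python, from rig import telemetry, imaging, r gives the robot as it stands. The module is installed in compiled form; this text tells all that it offers.
- The arm moves only by the tool step_arm, never from a script. Its argument "moves" is a list of rows, each a list of 3 entries, a list of its own where there are three numbers: the turn, a rotation vector about the tool's x, y, z scaled (see below), then the shift along the tool's x, y, z scaled (see below), then the opening, from -1 (shut) to 1 (fully open). A call has 1 to 8 rows; each row is the pose to reach, as a shift and turn from the pose commanded when the call began, along the tool's axes at that moment; what a row does not reach only later rows make up. The controller multiplies each number of a shift by 200 mm and each number of a turn by 45 degrees. A row lasts 1/10 s, in which the tool goes at most 50 mm and 8.59 degrees, less where a joint would pass 70% of its speed; a pose out of reach is approached as far as the arm can. A call with a number of a shift or a turn outside -1 to 1 is refused whole. A call with a gripper value outside its range is refused whole. The fingers move at their own pace and stop on an object; "squeeze" is the grip in N (left out, the last holds). Time passes only in rows, so rows that repeat a pose let the fingers close. It gives the time, the measured TCP pose, the force, the opening and the grip force at its end, in the units of the state.
- telemetry.sense(): the state, without advancing time (a new reading comes with each control period).
- imaging.grab_frame(name): name is "scene" or "top"; returns the picture (400x640x3 uint8, red, green, blue); there is no depth.
- imaging.calibration(name): a dict with "fx", "fy", "cx", "cy" (pixels), "cam_to_world" (4x4, takes a point from camera to world coordinates). Camera axes: x right, y up, looking along -z (the intrinsics and any distortion apply to the point x, -y, -z); pixel columns grow to the right and rows downward; lengths in mm; the calibration is good to about 2 mm. A picture is of the moment at which its call begins. calibration takes no time and is no camera call.
- r.sign_off(): hands the job in; it is judged then, once.
Trained networks look in the newest picture that a camera, given by its name, has taken for a name from the list of things; names that differ only in an ending like _2 or _b are one class to them, and where a whole thing is asked for, a point or a joint stands for the part that bears it (a point fixed in the world has none). Each returns a list of dicts, best first, with "conf" (0 to 1); they miss things now and then, are a little off and sometimes report something else, mostly with a low value. They report only what shows in the picture. A call takes as long as a camera call. They do not tell look-alikes from the thing itself.
- imaging.recognise(camera, name): "extent" ([left, top, width, height] in pixels, round what is visible of it).
- imaging.mark_of(camera, name): "xy" ([column, row] in pixels: a listed point, or the origin of a listed thing).
The state is a dict: "clock": time; "qpos": joint angles; "qvel": joint speeds; "joint_efforts": joint torques, N m; "eef_pos": TCP position; "tcp_rot": TCP orientation; "contact_force": force on the tool from outside, world axes, zero at the start; "wrist_torque": the same for the moment, N m; "opening": opening from 0.0 (shut) to 1.0 (fully open); "grasp_force": force on a finger pad.
Only numpy, scipy, OpenCV 4.12 (cv2) and the standard library are available. Lean on these libraries where they do the work, as an engineer would, in place of code of your own. Each camera call takes 0.05 s, during which the arm holds its last target. There are 200 camera calls.

## Working session

There is one attempt and no reset: what is moved stays moved. The work goes in short steps, Python scripts to look and compute and a tool call to move; the robot and the scene stay as the last step left them, time stands still between calls to the robot, and variables do not carry over. Pictures are saved under pics/ and viewed, at most 12 in all, crops included, and the job is handed in when it is done.

Besides the shell and the picture viewer there is one more tool, called after ">>>" by a JSON object that holds its "method" and its "body". step_arm: Moves the arm, as the interface text tells. Its arguments: {"type":"object","properties":{"moves":{"type":"array"},"squeeze":{"type":"number"}},"required":["moves"]}

```bash
mkdir -p pics; ls
python3 - <<'E'
from rig import telemetry, imaging, r
import cv2,numpy as np
for n in("scene","top"):
    f=imaging.grab_frame(n); cv2.imwrite(f"pics/{n}0.png",f[:,:,::-1])
    c=imaging.calibration(n); print(n,{k:(np.round(v,3).tolist()) for k,v in c.items()})
    for t in["board","slab","cover","rail","rule","mould","cake","palette"]:
        print(t,[(np.round(d["xy"]).tolist(),round(d["conf"],2)) for d in imaging.mark_of(n,t)][:4])
print(telemetry.sense())
E
```

```text
pics
scene {'fx': 444.771, 'fy': 444.771, 'cx': 322.488, 'cy': 200.432, 'cam_to_world': [[-0.767, -0.44, 0.467, 1140.679], [0.642, -0.507, 0.576, 640.897], [-0.016, 0.741, 0.671, 1010.099], [0.0, 0.0, 0.0, 1.0]]}
board [([287.0, 213.0], 0.74)]
slab [([285.0, 213.0], 0.96)]
cover [([292.0, 156.0], 0.9), ([285.0, 213.0], 0.76), ([413.0, 252.0], 0.6)]
rail []
rule [([352.0, 243.0], 0.85)]
mould [([301.0, 296.0], 0.64)]
cake [([298.0, 295.0], 0.52)]
palette [([342.0, 171.0], 0.54)]
top {'fx': 407.3, 'fy': 407.3, 'cx': 321.399, 'cy': 205.298, 'cam_to_world': [[-0.011, 0.985, -0.171, 315.384], [-1.0, -0.011, -0.002, -124.607], [-0.004, 0.171, 0.985, 1273.477], [0.0, 0.0, 0.0, 1.0]]}
board [([362.0, 196.0], 0.91)]
slab []
cover [([451.0, 264.0], 0.89), ([366.0, 187.0], 0.83), ([244.0, 257.0], 0.77)]
rail []
rule [([288.0, 214.0], 0.6)]
mould [([269.0, 145.0], 0.67)]
cake [([299.0, 147.0], 0.53)]
palette [([381.0, 284.0], 0.73)]
{'clock': 0.9, 'qpos': array([ 1.13455779e+00,  3.52988507e-01,  1.63338464e+00,  9.67147998e-06,
        1.15521989e+00, -2.38318446e-03]), 'qvel': array([-0.00054973, -0.00141122,  0.00013837,  0.00120917,  0.00018831,
        0.00040753]), 'joint_efforts': array([-1.38687679e-03, -6.05157065e+01, -3.42440379e+01, -1.13604638e-04,
        1.32693920e-03,  6.30031963e-06]), 'eef_pos': array([262.72252736, 567.10543767, 231.29473321]), 'tcp_rot': array([-3.14159229e+00, -8.84917435e-06,  2.70773340e+00]), 'contact_force': array([ 0.67424385,  0.10877015, -0.04317141]), 'wrist_torque': array([-0.03355578,  0.00658532,  0.01621844]), 'grasp_force': 0.0, 'opening': 1.0019695191030809}
```

View pics/scene0.png

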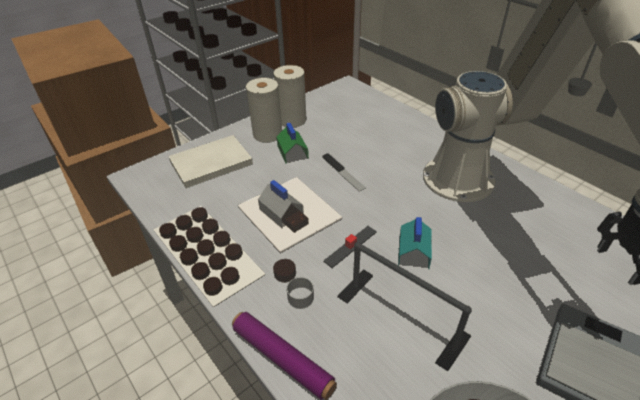

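View pics/top0.png

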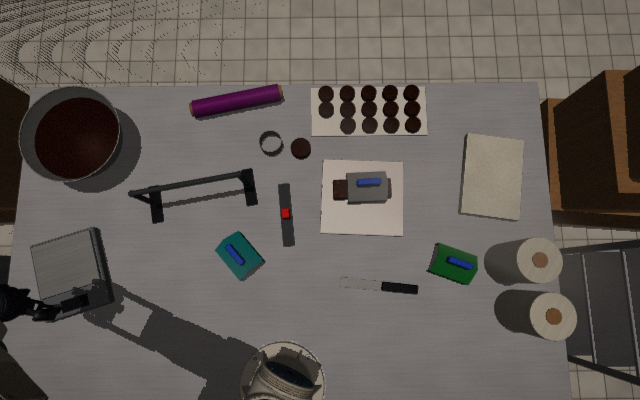

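The cover I want is the grey tunnel with a blue grip at top (368,184) and scene (280,190). Two others could be taken for it: the turquoise one at top (238,255) / scene (416,245), and the green one at top (455,263) / scene (292,143). The rule is at top (287,214) and the rail bar runs from (135,193) to (250,172). Next I measure and check in a close crop.

```bash
cat > h.py <<'E'
import numpy as np, cv2
from rig import telemetry, imaging, r
C={n:imaging.calibration(n) for n in("scene","top")}
def proj(n,P):
    c=C[n]; T=np.linalg.inv(np.array(c["cam_to_world"])); P=np.atleast_2d(P)
    p=P@T[:3,:3].T+T[:3,3]
    return np.c_[c["cx"]+c["fx"]*p[:,0]/-p[:,2], c["cy"]+c["fy"]*-p[:,1]/-p[:,2]]
def ray(n,uv,z):
    c=C[n]; T=np.array(c["cam_to_world"]); uv=np.atleast_2d(uv)
    d=np.c_[(uv[:,0]-c["cx"])/c["fx"],-(uv[:,1]-c["cy"])/c["fy"],-np.ones(len(uv))]@T[:3,:3].T
    return T[:3,3]+d*((z-T[2,3])/d[:,2])[:,None]
def comp(m,near):
    k,l,s,c=cv2.connectedComponentsWithStats(m.astype(np.uint8)); 
    i=min((i for i in range(1,k) if s[i,4]>8),key=lambda i:np.hypot(*(c[i]-near)))
    ys,xs=np.nonzero(l==i); return np.c_[xs,ys].astype(float)
def rectz(n,px,z):
    "min-area rect in world at height z: centre, dims(long,short), yaw of the long axis"
    w=ray(n,px,z)[:,:2].astype(np.float32); (cx,cy),(a,b),t=cv2.minAreaRect(w)
    if a<b: a,b,t=b,a,t+90
    return np.round([cx,cy,a,b],1).tolist(), round(np.deg2rad((t+90)%180-90),3)
def box(x,y,yaw,lx,ly,z0,z1):
    c,s=np.cos(yaw),np.sin(yaw)
    q=np.array([[i*lx/2,j*ly/2] for i,j in((1,1),(1,-1),(-1,-1),(-1,1))])@np.array([[c,s],[-s,c]])
    return [np.c_[q+[x,y],np.full(4,z)] for z in(z0,z1)]
def draw(im,n,boxes,k,off):
    for b in boxes:
        for P in b: cv2.polylines(im,[np.round(((proj(n,P)-off+.5)*k)).astype(int)],True,(0,255,0),1)
def grab(n): return imaging.grab_frame(n)
E
python3 - <<'E'
from h import *
for n in("top","scene"):
    f=cv2.imread(f"pics/{n}0.png")[:,:,::-1].astype(int); R,G,B=f[...,0],f[...,1],f[...,2]; v=f.max(2)
    P=dict(top=dict(cov=(368,183),rule=(287,214),red=(286,213),slab=(340,189),board=(340,220),rail=(195,182),cake=(300,148)),
     scene=dict(cov=(279,188),rule=(340,252),red=(350,241),slab=(297,218),board=(270,235),rail=(410,280),cake=(284,270)))[n]
    m=dict(cov=(B>R*1.6)&(B>G*1.35)&(B>70),red=(R>G*2)&(R>90),board=(v>185)&(abs(R-B)<40),
       slab=(R>B*1.25)&(v<110),cake=(R>B*1.25)&(v<110),rule=(v<90)&(abs(R-B)<20),rail=(v<75)&(abs(R-B)<20))
    Z=dict(cov=126,red=40,board=12,slab=42,cake=30,rule=8,rail=178)
    for k in P:
        try:
            px=comp(m[k],P[k]); print(n,k,len(px),px.mean(0).round(1),rectz(n,px,Z[k]), ray(n,px.mean(0),Z[k]).round(1))
        except Exception as e: print(n,k,e)
    print([(y,x,f[y,x].tolist()) for y,x in ([(184,368),(189,338),(200,286),(225,340),(183,190)] if n=="top" else [(188,279),(250,340)])])
a=cv2.imread("pics/top0.png"); b=cv2.imread("pics/scene0.png")
A=cv2.resize(a[150:245,270:410],None,fx=4,fy=4,interpolation=3); B_=cv2.resize(a[155:235,120:265],None,fx=4,fy=4,interpolation=3)[:,:560]
cv2.imwrite("pics/crop1.png",cv2.resize(np.vstack([A,B_[:220]]),(560,600)))
E
```

```text
top cov 134 [368.5 181. ] ([584.9, -258.7, 67.2, 16.4], np.float64(-1.519)) [[ 584.7 -258.7  126. ]]
top rule 672 [286.1 214.9] ([508.7, -9.7, 201.7, 37.9], np.float64(0.091)) [[506.2 -10.3   8. ]]
top red 66 [284.8 212.5] ([508.9, -8.4, 28.0, 21.5], np.float64(0.003)) [[508.9  -9.3  40. ]]
top slab 283 [339.8 189.3] ([578.7, -179.8, 60.1, 43.4], np.float64(-0.016)) [[ 579.2 -179.2   42. ]]
top board min() iterable argument is empty
top rail 1987 [195.5 192.2] ([532.9, 231.4, 346.4, 105.6], np.float64(-1.395)) [[546.5 223.5 178. ]]
top cake 324 [300.2 147.7] ([717.5, -57.2, 66.1, 60.5], np.float64(-0.012)) [[718.4 -56.3  30. ]]
[(184, 368, [40, 43, 60]), (189, 338, [43, 29, 24]), (200, 286, [43, 42, 42]), (225, 340, [174, 165, 154]), (183, 190, [34, 35, 34])]
scene cov 136 [278.6 188.6] ([591.5, -248.1, 89.1, 27.7], np.float64(-1.543)) [[ 591.4 -247.5  126. ]]
scene rule 607 [289.1 274.7] ([719.0, -31.5, 142.3, 68.9], np.float64(1.482)) [[715.8 -40.5   8. ]]
scene red 75 [350.6 239.5] ([516.1, -5.4, 42.5, 26.5], np.float64(0.281)) [[512.5  -5.3  40. ]]
scene slab 206 [295.8 218.7] ([583.2, -174.2, 67.2, 59.8], np.float64(1.523)) [[ 583.1 -179.5   42. ]]
scene board 2502 [292.3 214.8] ([559.5, -252.5, 260.7, 238.7], np.float64(1.521)) [[ 563.6 -226.9   12. ]]
scene rail 2331 [401.8 295. ] ([641.3, 272.7, 386.1, 202.1], np.float64(1.546)) [[629.7 287.  178. ]]
scene cake 288 [283.9 267.6] ([720.9, -55.5, 62.1, 56.7], np.float64(0.922)) [[721.3 -55.   30. ]]
[(188, 279, [56, 81, 154]), (250, 340, [69, 69, 66])]
```

View pics/crop1.png

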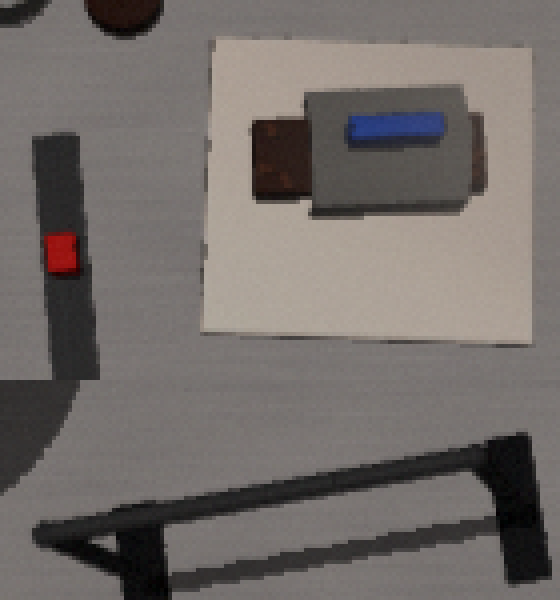

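The crop confirms the choice: a grey tunnel with a blue grip at crop (395,127), and brown bar ends showing on both sides of it. The rule with the red block is at (65,255), and the rail bar runs from (37,535) to (500,455). I refine the poses with a joint fit over both cameras.

```bash
cat > fit.py <<'E'
from h import *
from scipy.optimize import minimize
K=6
def hullmask(n,P,off,sz):
    m=np.zeros((sz[1]*K,sz[0]*K),np.uint8)
    h=cv2.convexHull((((proj(n,P)-off+.5)*K)*16).round().astype(np.int32))
    cv2.fillConvexPoly(m,h,1,shift=4); return m.astype(np.float32)
def fit(masks,dims,x0):
    "masks {cam:bool img}; dims lx,ly,z0,z1; fits x,y,yaw of a box by silhouette"
    D={}
    for n,px in masks.items():
        lo=px.min(0).astype(int)-6; sz=px.max(0).astype(int)+7-lo
        m=np.zeros((sz[1],sz[0]),np.float32); q=(px-lo).astype(int); m[q[:,1],q[:,0]]=1; D[n]=(lo,sz,m)
    def cost(p):
        e=0
        for n,(lo,sz,m) in D.items():
            h=cv2.resize(hullmask(n,np.vstack(box(p[0],p[1],p[2]/100,*dims)),lo,sz),tuple(int(v) for v in sz),interpolation=cv2.INTER_AREA)
            e+=((h-m)**2).sum()/m.sum()
        return e
    best=None
    for dy in(-5,0,5):
        s=np.array([x0[0],x0[1],x0[2]*100+dy]); 
        o=minimize(cost,s,method="Nelder-Mead",options=dict(initial_simplex=[s,s+[5,0,0],s+[0,5,0],s+[0,0,5]]))
        if best is None or o.fun<best.fun: best=o
    return best.x.round(1),round(best.fun,3)
def chan(f): f=f.astype(int); return f[...,0],f[...,1],f[...,2],f.max(2)
E
python3 - <<'E'
from fit import *
I={n:cv2.imread(f"pics/{n}0.png")[:,:,::-1] for n in("top","scene")}
def ms(k,near):
    o={}
    for n in I:
        R,G,B,v=chan(I[n])
        m=dict(blue=(B>R*1.25)&(B>G*1.12),red=(R>G*1.6)&(R>60),board=(v>150))[k]
        o[n]=comp(m,near[n])
    return o
def all3(name,m,dims,x0):
    print(name,fit(m,dims,x0),*[(n,)+fit({n:m[n]},dims,x0) for n in m])
all3("grip",ms("blue",dict(top=(368,183),scene=(279,188))),(18,70,92,126),(587,-258,.03))
all3("red",ms("red",dict(top=(286,213),scene=(350,241))),(24,30,8,40),(509,-8,.09))
# rule strip from the top view
# board: fill holes by hull
bm={}
for n,near in dict(top=(345,215),scene=(270,235)).items():
    R,G,B,v=chan(I[n]); px=comp(v>(150 if n=="top" else 165),near); h=cv2.convexHull(px.astype(np.int32)); m=np.zeros((400,640),np.uint8); cv2.fillConvexPoly(m,h,1); ys,xs=np.nonzero(m); bm[n]=np.c_[xs,ys].astype(float)
all3("board",bm,(240,260,0,12),(560,-252,-.05))
R,G,B,v=chan(I["top"]); rm=(v<90)&(abs(R-B)<25)|(R>G*1.6)&(R>60)
all3("rule",{"top":comp(rm,(287,214))},(36,200,0,8),(507,-9,.09))
# rail line: dark centroid across, per camera -> planes
L=[]
for n,(a,b) in dict(top=((140,191.5),(238,175)),scene=((366,250.5),(456,301.5))).items():
    R,G,B,v=chan(I[n]); a,b=np.array(a),np.array(b); d=(b-a)/np.hypot(*(b-a)); nn=np.array([-d[1],d[0]]); pts=[]
    for t in np.linspace(0,1,60):
        c=a+t*(b-a); s=np.arange(-7,7.01,.25); q=(c+s[:,None]*nn).astype(np.float32)
        g=cv2.remap(v.astype(np.float32),q[None,:,0],q[None,:,1],1)[0]; w=np.clip(85-g,0,None)*(abs(s)<5.5)
        if w.sum()>0: pts.append(c+(w*s).sum()/w.sum()*nn)
    vx,vy,x,y=cv2.fitLine(np.array(pts,np.float32),cv2.DIST_HUBER,0,.01,.01).ravel()
    e=np.array([[x,y],[x+40*vx,y+40*vy]]); print(n,"line",e.round(1).tolist(), "w z170",ray(n,e,170).round(1).tolist())
    T=np.array(C[n]["cam_to_world"])[:3,3]; w=ray(n,e,170)-T; N=np.cross(w[0],w[1]); N/=np.linalg.norm(N); L.append((N,N@T))
d=np.cross(L[0][0],L[1][0]); d/=np.linalg.norm(d)
p=np.linalg.lstsq(np.array([L[0][0],L[1][0],[0,1,0]]),np.array([L[0][1],L[1][1],210]),rcond=None)[0]
print("bar line dir",d.round(4),"pt",p.round(1),"yaw",np.arctan2(-d[0]*np.sign(d[1]),abs(d[1])).round(4))
# feet blobs give the length position
for n,pp in dict(top=((155,207),(251,188)),scene=((355,287),(454,350))).items():
    R,G,B,v=chan(I[n]); 
    for c in pp: print(n,"foot",v[c[1]-3:c[1]+4,c[0]-3:c[0]+4].mean(), ray(n,c,8).round(0))
A=cv2.resize(I["scene"][225:375,320:480,::-1],None,fx=4,fy=4,interpolation=3); cv2.imwrite("pics/crop2.png",A)
E
```

```text
grip (array([ 585.7, -260.1,    2.1]), np.float64(0.492)) ('top', array([ 586.7, -259.2,    9.8]), np.float64(0.205)) ('scene', array([ 582.8, -263.8,   -8.2]), np.float64(0.166))
red (array([510.1,  -8.5,  17.9]), np.float64(0.824)) ('top', array([512. , -10. ,   6.3]), np.float64(0.286)) ('scene', array([505.1,  -8.7,  21.8]), np.float64(0.362))
board (array([ 562.3, -248.6,   -4.8]), np.float64(1.018)) ('top', array([ 562.3, -248.6,   -4.8]), np.float64(0.018)) ('scene', array([ 560., -252.,  -10.]), np.float64(1.0))
rule (array([ 509.4,   -9.1, -147.6]), np.float64(0.039)) ('top', array([ 509.4,   -9.1, -147.6]), np.float64(0.039))
top line [[215.5, 178.0], [254.8000030517578, 170.89999389648438]] w z170 [[587.9, 172.2, 170.0], [607.2, 62.9, 170.0]]
scene line [[410.5, 276.8999938964844], [444.8999938964844, 297.20001220703125]] w z170 [[571.2, 261.8, 170.0], [555.6, 350.8, 170.0]]
bar line dir [ 1.732e-01 -9.849e-01  8.000e-04] pt [581.  210.  170.9] yaw 0.1741
top foot 12.142857142857142 [[536. 404.   8.]]
top foot 10.653061224489797 [[594. 102.   8.]]
scene foot 47.3469387755102 [[603. 113.   8.]]
scene foot 40.224489795918366 [[549. 407.   8.]]
```

View pics/crop2.png

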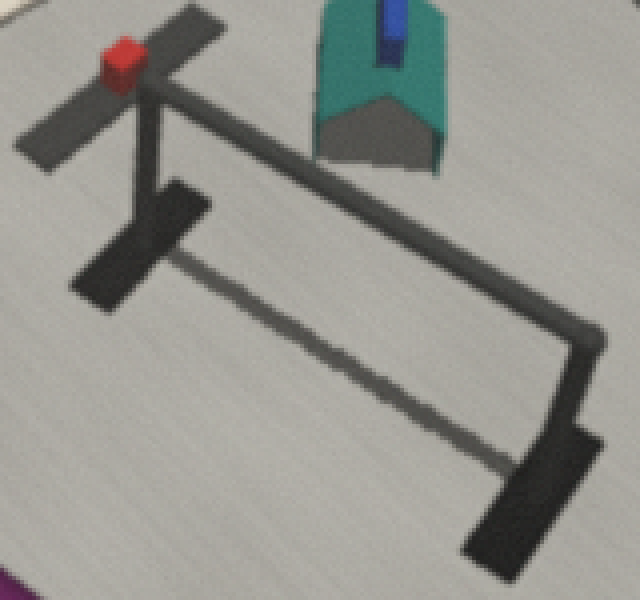

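The bar triangulates to z = 170.9 against an expected 170, at yaw 0.174, with feet mid-point near (573,255). The grip is at about (586,-260), the board at (562,-249), and the rule at (509,-9) pointing along world x. Now to plan the first approach.

```bash
cat > plan.py <<'E'
from h import *
from scipy.spatial.transform import Rotation as Ro
def plan(*targets,start=None,dec=3):
    "targets (x,y,z,yaw), tool down: prints for each the turn and shift in tool units from the previous one, split when >1"
    s=telemetry.sense(); p=s["eef_pos"]; R=Ro.from_euler("xyz",s["tcp_rot"])
    if start: p=np.array(start[:3]); R=Ro.from_euler("xyz",[np.pi,0,start[3]])
    for t in targets:
        q=np.array(t[:3],float); Q=Ro.from_euler("xyz",[np.pi,0,t[3]])
        k=1
        while True:
            R1=R*Ro.from_rotvec((R.inv()*Q).as_rotvec()/k); p1=p+(q-p)/k
            sh=R.inv().apply(p1-p)/200; tu=(R.inv()*R1).as_rotvec()/(np.pi/4)
            if max(abs(sh).max(),abs(tu).max())<=1: break
            k+=1
        rows=max(np.linalg.norm(p1-p)/50, np.linalg.norm(tu)*45/8.59)
        tu,sh=tu.round(dec),sh.round(dec)
        print(f"x1/{k}",tu.tolist(),sh.tolist(),"rows>=%.1f"%rows)
        if k>1:
            # rounded intermediate, go on to the rest
            p=p+R.apply(sh*200); R=R*Ro.from_rotvec(tu*np.pi/4); return plan2(p,R,targets,t)
        p=p+R.apply(sh*200); R=R*Ro.from_rotvec(tu*np.pi/4)
def plan2(p,R,targets,t):
    i=targets.index(t); yaw=R.as_euler("xyz")[2]
    plan(*targets[i:],start=[*p,yaw])
E
python3 -c "
from plan import *
plan((586,-260,231,1.61),(586,-260,150,1.61),(586,-260,97,1.61),dec=2)"
```

```text
x1/4 [-0.0, -0.0, 0.35] [-0.8, -0.77, 0.0] rows>=4.4
x1/3 [0.0, -0.0, 0.349] [-0.98, -0.521, 0.0] rows>=4.4
x1/3 [0.0, -0.0, 0.233] [-0.723, -0.158, 0.0] rows>=3.0
x1/2 [-0.0, -0.0, 0.233] [-0.74, -0.023, 0.001] rows>=3.0
x1/1 [0.0, -0.0, 0.233] [-0.731, 0.111, 0.0] rows>=3.0
x1/1 [-0.0, -0.0, -0.0] [-0.0, 0.0, 0.405] rows>=1.6
x1/1 [-0.0, -0.0, -0.0] [-0.0, 0.0, 0.265] rows>=1.1
```

>>> {"method": "step_arm", "body": {"moves": [[[0, 0, 0.35], [-0.8, -0.77, 0], 1], [[0, 0, 0.35], [-0.8, -0.77, 0], 1], [[0, 0, 0.35], [-0.8, -0.77, 0], 1], [[0, 0, 0.35], [-0.8, -0.77, 0], 1], [[0, 0, 0.35], [-0.8, -0.77, 0], 1]], "squeeze": 60}}

```text
clock: 1.4
eef_pos: [343.7, 356.7, 231.3]
tcp_rot: [-3.141, 0.001, 2.431]
contact_force: [-0.2, -0.3, -0.8]
opening: 0.999
grasp_force: 0.0
```

>>> {"method": "step_arm", "body": {"moves": [[[0, 0, 0.35], [-0.98, -0.52, 0], 1], [[0, 0, 0.35], [-0.98, -0.52, 0], 1], [[0, 0, 0.35], [-0.98, -0.52, 0], 1], [[0, 0, 0.35], [-0.98, -0.52, 0], 1], [[0, 0, 0.35], [-0.98, -0.52, 0], 1]]}}

```text
clock: 1.9
eef_pos: [425.1, 150.5, 231.6]
tcp_rot: [3.141, 0.001, 2.156]
contact_force: [0.9, 0.6, 0.6]
opening: 1.0
grasp_force: 0.0
```

>>> {"method": "step_arm", "body": {"moves": [[[0, 0, 0.23], [-0.72, -0.16, 0], 1], [[0, 0, 0.23], [-0.72, -0.16, 0], 1], [[0, 0, 0.23], [-0.72, -0.16, 0], 1], [[0, 0, 0.23], [-0.72, -0.16, 0], 1]]}}

```text
clock: 2.3
eef_pos: [479.3, 11.4, 231.6]
tcp_rot: [3.141, 0.002, 1.973]
contact_force: [0.3, 0.3, 0.2]
opening: 0.999
grasp_force: 0.0
```

>>> {"method": "step_arm", "body": {"moves": [[[0, 0, 0.23], [-0.74, -0.02, 0], 1], [[0, 0, 0.23], [-0.74, -0.02, 0], 1], [[0, 0, 0.23], [-0.74, -0.02, 0], 1], [[0, 0, 0.23], [-0.74, -0.02, 0], 1]]}}

```text
clock: 2.7
eef_pos: [534.2, -125.6, 231.5]
tcp_rot: [3.14, 0.002, 1.794]
contact_force: [1.1, 1.3, -0.1]
opening: 0.994
grasp_force: 0.0
```

>>> {"method": "step_arm", "body": {"moves": [[[0, 0, 0.23], [-0.73, 0.11, 0], 1], [[0, 0, 0.23], [-0.73, 0.11, 0], 1], [[0, 0, 0.23], [-0.73, 0.11, 0], 1], [[0, 0, 0.23], [-0.73, 0.11, 0], 1], [[0, 0, 0.23], [-0.73, 0.11, 0], 1]]}}

```text
clock: 3.2
eef_pos: [586.3, -258.7, 230.7]
tcp_rot: [-3.141, -0.001, 1.615]
contact_force: [0.7, 0.2, 0.6]
opening: 0.997
grasp_force: 0.0
```

>>> {"method": "step_arm", "body": {"moves": [[[0, 0, 0], [0, 0, 0.2], 1], [[0, 0, 0], [0, 0, 0.4], 1], [[0, 0, 0], [0, 0, 0.4], 1]]}}

```text
clock: 3.5
eef_pos: [582.7, -255.5, 146.4]
tcp_rot: [-3.133, -0.005, 1.617]
contact_force: [-0.7, 0.1, -0.1]
opening: 0.998
grasp_force: 0.0
```

```bash
python3 -c "
from plan import *
for n in('scene','top'): cv2.imwrite(f'pics/{n}1.png',grab(n)[:,:,::-1])
a=cv2.imread('pics/scene1.png')[130:270,200:400]; b=cv2.imread('pics/top1.png')[140:240,310:450]
k=lambda i:cv2.resize(i,(600,int(600*i.shape[0]/i.shape[1])),interpolation=3)
cv2.imwrite('pics/c1.png',cv2.resize(np.vstack([k(a),k(b)]),(420,595)))
plan((586,-260,97,1.61))"
```

```text
x1/1 [-0.002, -0.001, 0.009] [-0.013, -0.001, 0.274] rows>=1.1
```

View pics/c1.png

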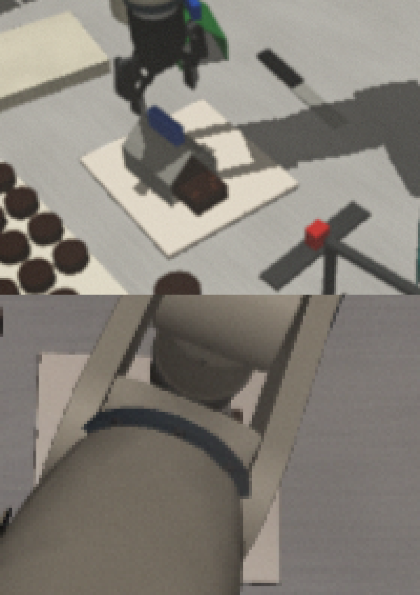

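The crop shows the fingers straddling the blue grip, fingertips at about (133,95) and (190,75) and the grip at (165,125). Descending and closing.

>>> {"method": "step_arm", "body": {"moves": [[[0, 0, 0], [-0.005, 0, 0.1], 1], [[0, 0, 0], [-0.01, 0, 0.2], 1], [[0, 0, 0], [-0.01, 0, 0.265], 1], [[0, 0, 0], [-0.01, 0, 0.265], 1]]}}

```text
clock: 4.0
eef_pos: [586.4, -260.4, 98.4]
tcp_rot: [-3.141, -0.0, 1.616]
contact_force: [-0.8, -0.1, 1.1]
opening: 1.005
grasp_force: 0.0
```

>>> {"method": "step_arm", "body": {"moves": [[[0, 0, 0], [0, 0, 0], 0], [[0, 0, 0], [0, 0, 0], -0.5], [[0, 0, 0], [0, 0, 0], -1], [[0, 0, 0], [0, 0, 0], -1], [[0, 0, 0], [0, 0, 0], -1], [[0, 0, 0], [0, 0, 0], -1], [[0, 0, 0], [0, 0, 0], -1], [[0, 0, 0], [0, 0, 0], -1]], "squeeze": 70}}

```text
clock: 4.8
eef_pos: [586.4, -260.9, 98.6]
tcp_rot: [-3.141, 0.0, 1.616]
contact_force: [-3.7, 0.8, 5.4]
opening: 0.197
grasp_force: 71.2
```

>>> {"method": "step_arm", "body": {"moves": [[[0, 0, 0], [0, 0, -0.05], -1], [[0, 0, 0], [0, 0, -0.12], -1], [[0, 0, 0], [0, 0, -0.22], -1], [[0, 0, 0], [0, 0, -0.34], -1], [[0, 0, 0], [0, 0, -0.48], -1], [[0, 0, 0], [0, 0, -0.62], -1], [[0, 0, 0], [0, 0, -0.76], -1], [[0, 0, 0], [0, 0, -0.9], -1]]}}

```text
clock: 5.6
eef_pos: [586.5, -260.7, 280.5]
tcp_rot: [3.141, 0.0, 1.616]
contact_force: [-0.1, 0.2, -2.6]
opening: 0.196
grasp_force: 70.1
```

>>> {"method": "step_arm", "body": {"moves": [[[0, 0, 0], [0, 0, -0.1], -1], [[0, 0, 0], [0, 0, -0.18], -1], [[0, 0, 0], [0, 0, -0.2], -1], [[0, 0, 0], [0, 0, -0.2], -1]]}}

```text
clock: 6.0
eef_pos: [586.7, -260.9, 319.2]
tcp_rot: [3.14, 0.001, 1.616]
contact_force: [0.6, 0.9, -3.1]
opening: 0.198
grasp_force: 70.3
```

```bash
python3 -c "
from plan import *
for n in('scene','top'): cv2.imwrite(f'pics/{n}2.png',grab(n)[:,:,::-1])
a=cv2.imread('pics/scene2.png')[90:270,180:420]
cv2.imwrite('pics/c2.png',cv2.resize(a,(720,540),interpolation=3))
s=telemetry.sense();print(s['eef_pos'],s['tcp_rot'],s['contact_force'])
plan((573,255,320,1.616+.12))"
```

```text
[ 586.06571818 -260.65849129  317.4643336 ] [-3.14049546e+00 -5.57218305e-04  1.61614613e+00] [-0.04881373  0.3245234  -3.06190318]
x1/3 [-0.0, -0.0, -0.051] [0.86, 0.017, -0.004] rows>=3.4
x1/2 [0.0, 0.0, -0.051] [0.858, 0.052, -0.004] rows>=3.4
x1/1 [-0.0, 0.0, -0.051] [0.855, 0.086, -0.004] rows>=3.4
```

View pics/c2.png

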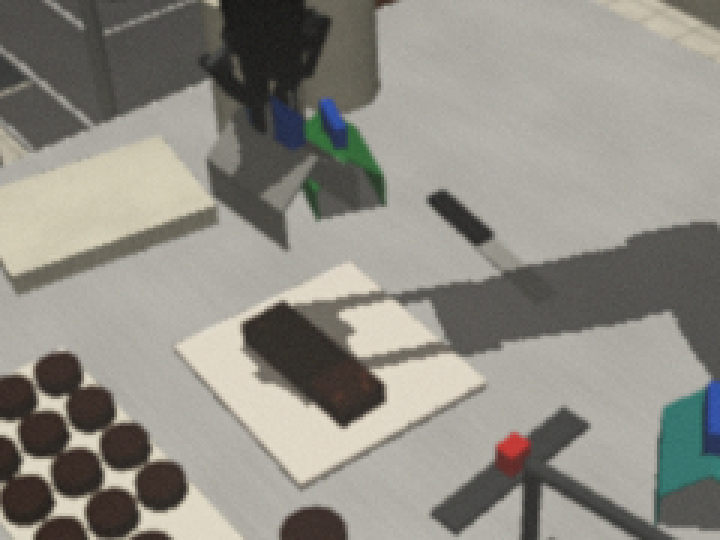

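The crop shows the cover lifted clear in the gripper and level, with the bare bar on the board at about (315,360). Carrying it to the rail.

>>> {"method": "step_arm", "body": {"moves": [[[0, 0, -0.02], [0.1, 0, 0], -1], [[0, 0, -0.04], [0.28, 0.005, 0], -1], [[0, 0, -0.055], [0.48, 0.01, 0], -1], [[0, 0, -0.055], [0.68, 0.015, 0], -1], [[0, 0, -0.055], [0.86, 0.015, 0], -1]]}}

```text
clock: 6.6
eef_pos: [580.8, -86.3, 317.3]
tcp_rot: [-3.14, -0.001, 1.66]
contact_force: [0.3, -0.4, -2.6]
opening: 0.202
grasp_force: 70.1
```

>>> {"method": "step_arm", "body": {"moves": [[[0, 0, -0.02], [0.2, 0.01, 0], -1], [[0, 0, -0.04], [0.4, 0.025, 0], -1], [[0, 0, -0.055], [0.6, 0.035, 0], -1], [[0, 0, -0.055], [0.8, 0.05, 0], -1], [[0, 0, -0.055], [0.86, 0.05, 0], -1]]}}

```text
clock: 7.1
eef_pos: [575.3, 87.4, 317.4]
tcp_rot: [-3.14, -0.002, 1.706]
contact_force: [-0.3, -0.7, -3.2]
opening: 0.203
grasp_force: 70.2
```

```bash
python3 -c "
from fit import *
from plan import *
for n in('scene','top'): cv2.imwrite(f'pics/{n}3.png',grab(n)[:,:,::-1])
s=telemetry.sense();print(s['eef_pos'],s['tcp_rot'],s['contact_force'])
plan((573,255,320,1.745))
for n in('scene','top'):
    R,G,B,v=chan(cv2.imread(f'pics/{n}3.png')[:,:,::-1])
    # slab bar: brown/dark on board
    q=proj(n,[[583,-262,42]])[0]; print(n,q.round(1),v[int(q[1])-2:int(q[1])+3,int(q[0])-2:int(q[0])+3].mean())
    px=comp((v<80)&(R>B*1.15),q); print(len(px),rectz(n,px,42))
"
```

```text
[575.54438576  85.47851791 317.44542525] [-3.14007270e+00 -3.85289948e-04  1.70575626e+00] [ 0.59878917 -0.86624522 -2.42131862]
x1/1 [-0.002, -0.001, -0.05] [0.842, 0.101, -0.013] rows>=3.4
scene [280.3 205.1] 66.12
831 ([588.9, -236.5, 192.0, 67.0], np.float64(-1.558))
top [366.6 187.8] 54.92
1119 ([580.4, -246.1, 178.0, 62.2], np.float64(-1.547))
```

>>> {"method": "step_arm", "body": {"moves": [[[0, 0, -0.02], [0.2, 0.025, 0], -1], [[0, 0, -0.04], [0.4, 0.05, 0], -1], [[0, 0, -0.05], [0.6, 0.07, 0], -1], [[0, 0, -0.05], [0.75, 0.09, 0], -1], [[0, 0, -0.05], [0.84, 0.1, 0], -1], [[0, 0, -0.05], [0.84, 0.1, 0], -1]]}}

```text
clock: 7.8
eef_pos: [574.1, 253.5, 317.6]
tcp_rot: [-3.141, 0.0, 1.743]
contact_force: [-1.1, -0.0, -3.1]
opening: 0.201
grasp_force: 70.2
```

```bash
python3 -c "
from fit import *
from plan import *
for n in('scene','top'): cv2.imwrite(f'pics/{n}4.png',grab(n)[:,:,::-1])
s=telemetry.sense();print(s['eef_pos'],s['tcp_rot'],s['contact_force'])
I={n:cv2.imread(f'pics/{n}4.png')[:,:,::-1] for n in('scene','top')}; m={}
for n in I:
    R,G,B,v=chan(I[n]); q=proj(n,[[581,-250,42]])[0]
    m[n]=comp((v<(95 if n=='scene' else 85))&(R>B*1.1),q)
    print(n,len(m[n]),fit({n:m[n]},(60,180,12,42),(581,-248,.03)))
print(fit(m,(60,180,12,42),(581,-248,.03)))
x,y,yaw=573,255,.174; off=np.array([320,120]); im=cv2.resize(I['scene'][120:320,320:520,::-1],None,fx=3,fy=3,interpolation=3)
draw(im,'scene',[box(x,y,yaw,2,300,170,170),box(573,255,.174,90,120,317-86.5,317-86.5+46)],3,off); cv2.imwrite('pics/c4.png',im)
"
```

```text
[574.21270637 251.36498391 317.83180826] [-3.14074374e+00  1.11854264e-03  1.74187526e+00] [ 0.42555656 -0.74066153 -3.54420788]
scene 886 (array([ 579.7, -251.9,   -2.6]), np.float64(0.13))
top 1134 (array([ 582.8, -245.8,    1.4]), np.float64(0.056))
(array([ 5.829e+02, -2.460e+02,  3.000e-01]), np.float64(0.207))
```

View pics/c4.png

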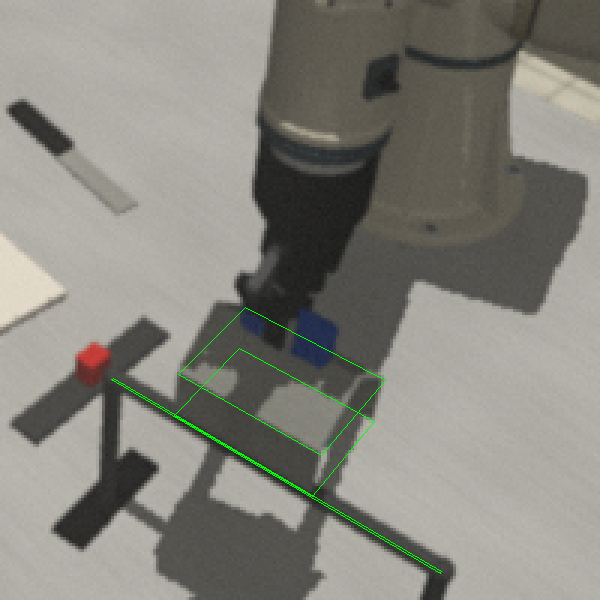

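The overlay fits: the bar line lies on the rail from (112,380) to (443,572), and the cover matches the box drawn above it. Lowering, with the last part slow.

>>> {"method": "step_arm", "body": {"moves": [[[0, 0, 0], [0, 0.001, 0.07], -1], [[0, 0, 0], [0, 0.002, 0.2], -1], [[0, 0, 0], [0, 0.002, 0.35], -1], [[0, 0, 0], [0, 0.002, 0.48], -1], [[0, 0, 0], [0, 0.002, 0.57], -1], [[0, 0, 0], [0, 0.002, 0.61], -1], [[0, 0, 0], [0, 0.002, 0.61], -1]]}}

```text
clock: 8.6
eef_pos: [574.0, 251.2, 194.7]
tcp_rot: [-3.139, 0.001, 1.741]
contact_force: [0.2, -0.2, -3.3]
opening: 0.194
grasp_force: 70.0
```

>>> {"method": "step_arm", "body": {"moves": [[[0, 0, 0], [0, 0, 0.005], -1], [[0, 0, 0], [0, 0, 0.01], -1], [[0, 0, 0], [0, 0, 0.015], -1], [[0, 0, 0], [0, 0, 0.02], -1], [[0, 0, 0], [0, 0, 0.02], -1]]}}

```text
clock: 9.1
eef_pos: [574.6, 252.6, 192.5]
tcp_rot: [3.141, -0.0, 1.742]
contact_force: [0.5, 0.5, -3.2]
opening: 0.196
grasp_force: 70.0
```

>>> {"method": "step_arm", "body": {"moves": [[[0, 0, 0], [0, 0, 0.005], -1], [[0, 0, 0], [0, 0, 0.01], -1], [[0, 0, 0], [0, 0, 0.015], -1], [[0, 0, 0], [0, 0, 0.015], -1]]}}

```text
clock: 9.5
eef_pos: [574.5, 252.5, 189.1]
tcp_rot: [-3.141, 0.0, 1.742]
contact_force: [-0.2, -0.4, -3.1]
opening: 0.203
grasp_force: 70.0
```

>>> {"method": "step_arm", "body": {"moves": [[[0, 0, 0], [0, 0, 0.005], -1], [[0, 0, 0], [0, 0, 0.01], -1], [[0, 0, 0], [0, 0, 0.01], -1]]}}

```text
clock: 9.8
eef_pos: [574.7, 252.6, 188.0]
tcp_rot: [3.141, -0.0, 1.742]
contact_force: [-1.5, -1.5, 3.8]
opening: 0.199
grasp_force: 71.1
```

The force went from -3 N to +4 N, so the rail now carries the cover. Releasing gently.

>>> {"method": "step_arm", "body": {"moves": [[[0, 0, 0], [0, 0, 0], -0.5], [[0, 0, 0], [0, 0, 0], -0.4], [[0, 0, 0], [0, 0, 0], 0], [[0, 0, 0], [0, 0, 0], 0.6], [[0, 0, 0], [0, 0, 0], 1], [[0, 0, 0], [0, 0, 0], 1], [[0, 0, 0], [0, 0, 0], 1]], "squeeze": 20}}

```text
clock: 10.5
eef_pos: [574.7, 252.6, 187.3]
tcp_rot: [3.142, -0.0, 1.742]
contact_force: [-0.5, -0.3, -1.4]
opening: 1.001
grasp_force: 0.0
```

>>> {"method": "step_arm", "body": {"moves": [[[0, 0, 0], [0, 0, -0.05], 1], [[0, 0, 0], [0, 0, -0.15], 1], [[0, 0, 0], [0, 0, -0.35], 1], [[0, 0, 0], [0, 0, -0.55], 1], [[0, 0, 0], [0, 0, -0.55], 1]]}}

```text
clock: 11.0
eef_pos: [577.3, 253.7, 304.4]
tcp_rot: [3.132, -0.002, 1.742]
contact_force: [0.3, 0.8, 0.3]
opening: 1.003
grasp_force: 0.0
```

```bash
python3 -c "
from plan import *
im=grab('scene'); cv2.imwrite('pics/scene5.png',im[:,:,::-1])
im=cv2.resize(im[150:320,320:490,::-1],None,fx=3,fy=3,interpolation=3); cv2.imwrite('pics/c5.png',im)
plan((509,-9,298,3.237),(509,-9,120,3.237),dec=3)"
```

```text
x1/2 [0.004, 0.002, -0.952] [-0.617, -0.277, 0.006] rows>=5.0
x1/1 [0.0, 0.0, -0.952] [-0.265, -0.623, 0.008] rows>=5.0
x1/1 [-0.0, 0.0, 0.0] [0.001, -0.0, 0.89] rows>=3.6
```

View pics/c5.png

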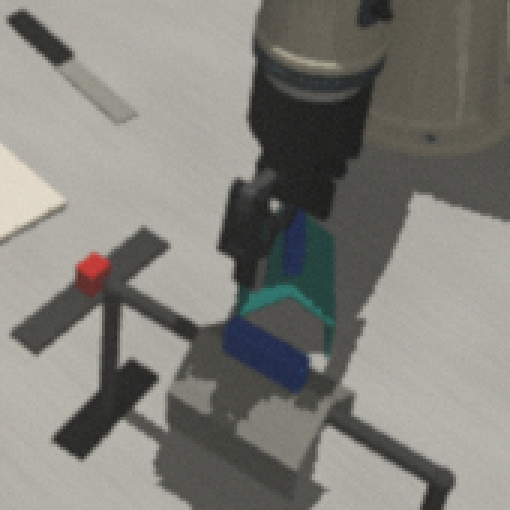

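The crop shows the cover hung astride the rail, its blue grip at (268,355) and level. Next is the rule, which lies along world x, so the pinch yaw is about 1.666.

```bash
python3 -c "
from plan import *
plan((509,-9,290,1.666),(509,-9,110,1.666),(509,-9,14,1.666))"
```

```text
x1/2 [0.004, -0.001, 0.048] [-0.617, -0.277, 0.026] rows>=2.7
x1/1 [0.0, -0.0, 0.048] [-0.628, -0.254, 0.028] rows>=2.7
x1/1 [-0.0, -0.0, 0.0] [0.0, 0.0, 0.9] rows>=3.6
x1/1 [-0.0, -0.0, 0.0] [0.0, 0.0, 0.48] rows>=1.9
```

>>> {"method": "step_arm", "body": {"moves": [[[0, 0, 0.05], [-0.617, -0.277, 0.025], 1], [[0, 0, 0.05], [-0.617, -0.277, 0.025], 1], [[0, 0, 0.05], [-0.617, -0.277, 0.025], 1], [[0, 0, 0.05], [-0.617, -0.277, 0.025], 1]]}}

```text
clock: 11.45
eef_pos: [539.1, 117.9, 291.4]
tcp_rot: [-3.139, 0.001, 1.7]
contact_force: [-0.7, 1.2, 0.7]
opening: 1.002
grasp_force: 0.0
```

>>> {"method": "step_arm", "body": {"moves": [[[0, 0, 0.05], [-0.628, -0.254, 0.03], 1], [[0, 0, 0.05], [-0.628, -0.254, 0.03], 1], [[0, 0, 0.05], [-0.628, -0.254, 0.03], 1], [[0, 0, 0.05], [-0.628, -0.254, 0.03], 1]]}}

```text
clock: 11.85
eef_pos: [505.7, -12.5, 285.5]
tcp_rot: [-3.14, 0.001, 1.66]
contact_force: [-0.2, 1.1, -0.0]
opening: 1.002
grasp_force: 0.0
```

>>> {"method": "step_arm", "body": {"moves": [[[0, 0, 0], [0, 0, 0.25], 1], [[0, 0, 0], [0, 0, 0.5], 1], [[0, 0, 0], [0, 0, 0.75], 1], [[0, 0, 0], [0, 0, 0.9], 1], [[0, 0, 0], [0, 0, 0.9], 1], [[0, 0, 0], [0, 0, 0.9], 1]]}}

```text
clock: 12.45
eef_pos: [507.4, -9.0, 106.4]
tcp_rot: [-3.141, -0.0, 1.664]
contact_force: [1.2, -0.7, 0.1]
opening: 1.002
grasp_force: 0.0
```

```bash
python3 -c "
from plan import *
s=telemetry.sense();print(s['eef_pos'],s['tcp_rot'])
im=grab('scene'); cv2.imwrite('pics/scene6.png',im[:,:,::-1])
im=cv2.resize(im[150:300,280:430,::-1],None,fx=3,fy=3,interpolation=3)
draw(im,'scene',[box(509,-9,-1.476,36,200,0,8),box(509,-9,-1.476,24,30,8,40)],3,np.array([280,150])); cv2.imwrite('pics/c6.png',im)
plan((509,-9,14,1.666))"
```

```text
[507.41382631  -9.03082272 106.40333203] [-3.14053646e+00 -3.13132092e-04  1.66366343e+00]
x1/1 [0.002, 0.0, -0.003] [0.001, 0.003, 0.467] rows>=1.9
```

View pics/c6.png

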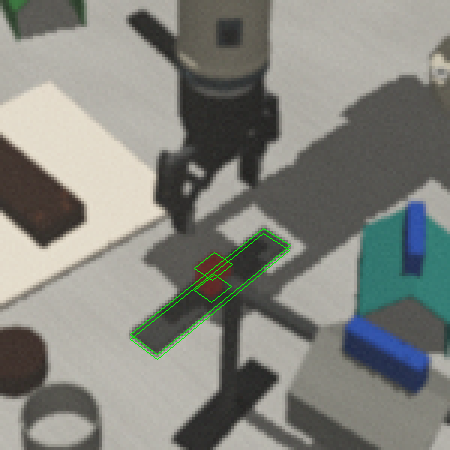

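The overlay sits on the rule, the red block at about (208,274) and the fingers straddling it along the strip. Descending and gripping.

>>> {"method": "step_arm", "body": {"moves": [[[0, 0, 0], [0, 0, 0.15], 1], [[0, 0, 0], [0, 0, 0.3], 1], [[0, 0, 0], [0, 0.003, 0.4], 1], [[0, 0, 0], [0, 0.003, 0.46], 1], [[0, 0, 0], [0, 0.003, 0.46], 1]]}}

```text
clock: 13.0
eef_pos: [508.3, -9.5, 14.5]
tcp_rot: [3.141, 0.0, 1.663]
contact_force: [-0.4, -0.1, -0.1]
opening: 1.003
grasp_force: 0.0
```

>>> {"method": "step_arm", "body": {"moves": [[[0, 0, 0], [0, 0, 0], 0], [[0, 0, 0], [0, 0, 0], -0.3], [[0, 0, 0], [0, 0, 0], -1], [[0, 0, 0], [0, 0, 0], -1], [[0, 0, 0], [0, 0, 0], -1], [[0, 0, 0], [0, 0, 0], -1], [[0, 0, 0], [0, 0, 0], -1]], "squeeze": 60}}

```text
clock: 13.7
eef_pos: [508.4, -9.6, 15.2]
tcp_rot: [3.14, 0.0, 1.663]
contact_force: [-1.0, -0.8, 8.5]
opening: 0.337
grasp_force: 60.3
```

>>> {"method": "step_arm", "body": {"moves": [[[0, 0, 0], [0, 0, -0.04], -1], [[0, 0, 0], [0, 0, -0.12], -1], [[0, 0, 0], [0, 0, -0.25], -1], [[0, 0, 0], [0, 0, -0.4], -1], [[0, 0, 0], [0, 0, -0.55], -1], [[0, 0, 0], [0, 0, -0.65], -1], [[0, 0, 0], [0, 0, -0.65], -1]]}}

```text
clock: 14.4
eef_pos: [509.5, -9.7, 147.2]
tcp_rot: [3.137, 0.001, 1.663]
contact_force: [-0.0, -0.3, -2.5]
opening: 0.335
grasp_force: 59.9
```

```bash
python3 -c "
from plan import *
plan((528,-247,145,0.025),(528,-247,40,0.025))"
```

```text
x1/3 [0.002, -0.002, 0.695] [-0.397, -0.006, 0.004] rows>=3.6
x1/2 [0.0, -0.0, 0.695] [-0.342, 0.201, 0.003] rows>=3.6
x1/1 [-0.0, -0.0, 0.696] [-0.188, 0.349, 0.004] rows>=3.6
x1/1 [-0.0, -0.0, -0.0] [0.001, 0.0, 0.525] rows>=2.1
```

>>> {"method": "step_arm", "body": {"moves": [[[0, 0, 0.15], [-0.08, 0, 0], -1], [[0, 0, 0.34], [-0.2, 0, 0], -1], [[0, 0, 0.53], [-0.32, -0.005, 0], -1], [[0, 0, 0.695], [-0.397, -0.005, 0], -1], [[0, 0, 0.695], [-0.397, -0.005, 0], -1]]}}

```text
clock: 14.9
eef_pos: [513.4, -90.2, 143.0]
tcp_rot: [-3.14, 0.001, 1.113]
contact_force: [-0.4, -0.3, -2.4]
opening: 0.337
grasp_force: 59.7
```

>>> {"method": "step_arm", "body": {"moves": [[[0, 0, 0.18], [-0.09, 0.05, 0], -1], [[0, 0, 0.36], [-0.18, 0.1, 0], -1], [[0, 0, 0.54], [-0.27, 0.15, 0], -1], [[0, 0, 0.695], [-0.342, 0.2, 0], -1], [[0, 0, 0.695], [-0.342, 0.2, 0], -1]]}}

```text
clock: 15.4
eef_pos: [520.0, -168.6, 143.4]
tcp_rot: [-3.141, 0.001, 0.571]
contact_force: [-0.1, 0.3, -3.1]
opening: 0.343
grasp_force: 59.8
```

>>> {"method": "step_arm", "body": {"moves": [[[0, 0, 0.18], [-0.05, 0.09, 0], -1], [[0, 0, 0.36], [-0.1, 0.18, 0], -1], [[0, 0, 0.54], [-0.15, 0.27, 0], -1], [[0, 0, 0.64], [-0.18, 0.33, 0], -1], [[0, 0, 0.695], [-0.19, 0.35, 0], -1], [[0, 0, 0.695], [-0.19, 0.35, 0], -1]]}}

```text
clock: 16.0
eef_pos: [525.7, -246.5, 143.5]
tcp_rot: [-3.141, 0.001, 0.029]
contact_force: [-0.1, 0.7, -3.0]
opening: 0.342
grasp_force: 60.0
```

```bash
python3 -c "
from fit import *
from plan import *
s=telemetry.sense();print(s['eef_pos'],s['tcp_rot'],s['opening'])
f=cv2.imread('pics/top4.png')[:,:,::-1]; R,G,B,v=chan(f); q=proj('top',[[581,-250,42]])[0]
for t in(70,80,95,110):
    m={'top':comp(v<t,q)}; print(t,len(m['top']),fit(m,(60,180,12,42),(581,-248,.03)))
plan((528,-247,40,0.02))"
```

```text
[ 525.69365538 -246.45402168  143.49484653] [-3.14073042e+00  1.03785197e-03  2.91146813e-02] 0.34194801951500486
70 1041 (array([ 582.8, -245.9,    1.6]), np.float64(0.151))
80 1117 (array([ 582.9, -245.9,    1.3]), np.float64(0.073))
95 1164 (array([ 582.9, -246.3,    1.3]), np.float64(0.033))
110 1207 (array([ 582.5, -246.7,    2. ]), np.float64(0.015))
x1/1 [-0.001, 0.001, 0.012] [0.012, 0.004, 0.517] rows>=2.1
```

>>> {"method": "step_arm", "body": {"moves": [[[0, 0, 0.012], [0.012, 0.004, 0.1], -1], [[0, 0, 0.012], [0.012, 0.004, 0.25], -1], [[0, 0, 0.012], [0.012, 0.004, 0.4], -1], [[0, 0, 0.012], [0.012, 0.004, 0.5], -1], [[0, 0, 0.012], [0.012, 0.004, 0.55], -1], [[0, 0, 0.012], [0.012, 0.004, 0.565], -1], [[0, 0, 0.012], [0.012, 0.004, 0.565], -1]]}}

```text
clock: 16.7
eef_pos: [528.6, -247.5, 31.4]
tcp_rot: [-3.141, 0.0, 0.018]
contact_force: [-0.3, 1.4, -2.5]
opening: 0.339
grasp_force: 60.0
```

>>> {"method": "step_arm", "body": {"moves": [[[0, 0, 0], [0, 0, 0.005], -1], [[0, 0, 0], [0, 0, 0.01], -1], [[0, 0, 0], [0, 0, 0.01], -1]]}}

```text
clock: 17.0
eef_pos: [528.8, -248.1, 29.9]
tcp_rot: [3.141, -0.001, 0.016]
contact_force: [0.4, -0.1, -2.1]
opening: 0.342
grasp_force: 60.0
```

```bash
python3 -c "
from plan import *
s=telemetry.sense();print(s['eef_pos'],s['tcp_rot'],s['opening'],s['contact_force'])
im=grab('scene'); cv2.imwrite('pics/scene7.png',im[:,:,::-1])
im=cv2.resize(im[150:270,220:380,::-1],None,fx=4,fy=4,interpolation=3)
p=s['eef_pos']
draw(im,'scene',[box(p[0],p[1],.017,36,200,13,21),box(582.6,-246.6,.017,60,180,12,42)],4,np.array([220,150])); cv2.imwrite('pics/c7.png',im)
plan((534.5,-247,p[2],0.017))"
```

```text
[ 528.75693012 -248.12412929   29.9079609 ] [ 3.14114281e+00 -9.54420295e-04  1.63835991e-02] 0.34246104177075826 [ 0.42419211 -0.10726479 -2.12181448]
x1/1 [0.0, -0.001, -0.001] [0.029, -0.005, -0.0] rows>=0.1
```

View pics/c7.png

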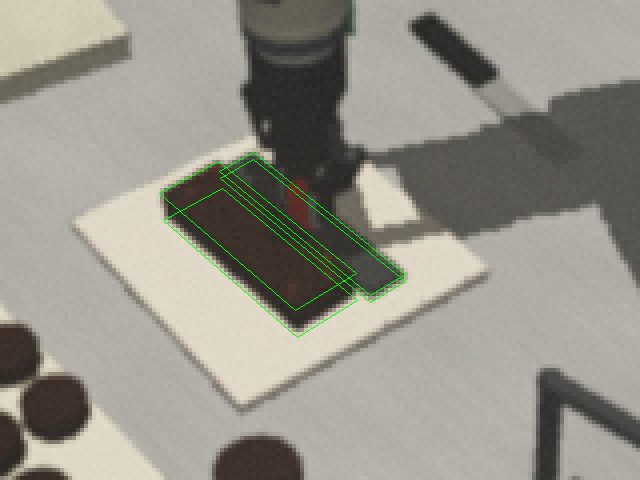

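The overlay fits the rule closely. The bar sits about 1–2 px towards the rule from its drawn outline, so the gap should be 3–6 mm. I lower a little more and slide gently into contact while watching force x.

>>> {"method": "step_arm", "body": {"moves": [[[0, 0, 0], [0, -0.003, 0.005], -1], [[0, 0, 0], [0, -0.003, 0.007], -1], [[0, 0, 0], [0.005, -0.003, 0.007], -1], [[0, 0, 0], [0.01, -0.003, 0.007], -1], [[0, 0, 0], [0.015, -0.003, 0.007], -1], [[0, 0, 0], [0.015, -0.003, 0.007], -1]]}}

```text
clock: 17.65
eef_pos: [531.6, -247.3, 27.9]
tcp_rot: [3.142, -0.0, 0.016]
contact_force: [-0.8, 0.2, -1.8]
opening: 0.335
grasp_force: 60.0
```

>>> {"method": "step_arm", "body": {"moves": [[[0, 0, 0], [0.003, 0, 0], -1], [[0, 0, 0], [0.005, 0, 0], -1], [[0, 0, 0], [0.007, 0, 0], -1], [[0, 0, 0], [0.01, 0, 0], -1]]}}

```text
clock: 18.05
eef_pos: [533.4, -247.3, 27.9]
tcp_rot: [3.142, -0.0, 0.016]
contact_force: [0.1, -0.8, -2.2]
opening: 0.336
grasp_force: 60.0
```

>>> {"method": "step_arm", "body": {"moves": [[[0, 0, 0], [0.003, 0, 0], -1], [[0, 0, 0], [0.005, 0, 0], -1], [[0, 0, 0], [0.007, 0, 0], -1], [[0, 0, 0], [0.01, 0, 0], -1]]}}

```text
clock: 18.45
eef_pos: [534.7, -247.1, 27.8]
tcp_rot: [-3.141, 0.001, 0.016]
contact_force: [-3.4, 0.2, -1.5]
opening: 0.341
grasp_force: 60.2
```

Force x reads -3.4 N, so contact came near x = 534. I push 1.5 mm more to square them up, then set the rule down.

>>> {"method": "step_arm", "body": {"moves": [[[0, 0, 0], [0.003, 0, 0], -1], [[0, 0, 0], [0.006, 0, 0], -1], [[0, 0, 0], [0.008, 0, 0.002], -1], [[0, 0, 0], [0.008, 0, 0.004], -1], [[0, 0, 0], [0.008, 0, 0.005], -1], [[0, 0, 0], [0.008, 0, 0.005], -1]]}}

```text
clock: 19.05
eef_pos: [536.9, -247.1, 27.3]
tcp_rot: [-3.141, 0.0, 0.016]
contact_force: [-5.9, 0.8, 3.6]
opening: 0.338
grasp_force: 61.1
```

>>> {"method": "step_arm", "body": {"moves": [[[0, 0, 0], [0, 0, 0], -0.3], [[0, 0, 0], [0, 0, 0], -0.2], [[0, 0, 0], [0, 0, 0], 0.2], [[0, 0, 0], [0, 0, 0], 0.7], [[0, 0, 0], [0, 0, 0], 1], [[0, 0, 0], [0, 0, 0], 1], [[0, 0, 0], [0, 0, 0], 1]], "squeeze": 20}}

```text
clock: 19.75
eef_pos: [537.1, -247.3, 26.9]
tcp_rot: [3.142, -0.0, 0.016]
contact_force: [-0.3, -0.0, -0.4]
opening: 0.998
grasp_force: 0.0
```

>>> {"method": "step_arm", "body": {"moves": [[[0, 0, 0], [0, 0, -0.05], 1], [[0, 0, 0], [0, 0, -0.2], 1], [[0, 0, 0], [0, 0, -0.4], 1], [[0, 0, 0], [0, 0, -0.6], 1], [[0, 0, 0], [0, 0, -0.8], 1], [[0, 0, 0], [0, 0, -0.95], 1], [[0, 0, 0], [0, 0, -0.95], 1]]}}

```text
clock: 20.45
eef_pos: [539.4, -248.3, 222.6]
tcp_rot: [3.138, -0.008, 0.016]
contact_force: [1.0, 0.2, 1.0]
opening: 0.998
grasp_force: 0.0
```

```bash
python3 -c "
from plan import *
plan((430,100,240,1.0))"
```

```text
x1/2 [0.005, -0.003, -0.626] [-0.259, -0.875, -0.049] rows>=3.7
x1/1 [0.0, 0.0, -0.627] [0.185, -0.894, -0.043] rows>=3.7
```

>>> {"method": "step_arm", "body": {"moves": [[[0, 0, -0.3], [-0.26, -0.87, -0.05], 1], [[0, 0, -0.6], [-0.26, -0.87, -0.05], 1], [[0, 0, -0.6], [-0.26, -0.87, -0.05], 1], [[0, 0, -0.6], [-0.26, -0.87, -0.05], 1], [[0, 0, -0.6], [-0.26, -0.87, -0.05], 1]]}}

```text
clock: 20.95
eef_pos: [480.3, -71.0, 226.8]
tcp_rot: [-3.14, 0.001, 0.491]
contact_force: [0.5, 0.2, 0.8]
opening: 0.998
grasp_force: 0.0
```

>>> {"method": "step_arm", "body": {"moves": [[[0, 0, 0], [0.18, -0.89, -0.1], 1], [[0, 0, 0], [0.18, -0.89, -0.1], 1], [[0, 0, 0], [0.18, -0.89, -0.1], 1], [[0, 0, 0], [0.18, -0.89, -0.1], 1], [[0, 0, 0], [0.18, -0.89, -0.1], 1], [[0, 0, 0], [0.18, -0.89, -0.1], 1]]}}

```text
clock: 21.55
eef_pos: [430.7, 100.0, 246.8]
tcp_rot: [3.141, 0.0, 0.489]
contact_force: [-0.4, 0.2, 0.4]
opening: 1.0
grasp_force: 0.0
```

```bash
python3 -c "
from fit import *
I={}
for n in('top','scene'):
    I[n]=grab(n); cv2.imwrite(f'pics/{n}8.png',I[n][:,:,::-1])
f=I['top']; R,G,B,v=chan(f)
q=proj('top',[[584,-250,42]])[0]; q2=proj('top',[[537,-200,20]])[0]
S=comp((v<110)&(R>B*1.15)&(R<G*2.2),q); print('slab',len(S),fit({'top':S},(60,180,12,42),(584,-247,.02)))
U=comp((v<95)&(R<=B*1.15),q2); print('rule part',len(U),rectz('top',U,20), rectz('top',comp((R>G*1.6)&(R>60),proj('top',[[537,-247,52]])[0]),52))
a=cv2.resize(f[150:250,310:430,::-1],None,fx=4.4,fy=4.4,interpolation=3)
b=cv2.resize(I['scene'][140:320,240:480,::-1],(528,int(528*.75)),interpolation=3)
o=np.vstack([a[:,:528],b]); print(o.shape); cv2.imwrite('pics/c8.png',cv2.resize(o,(380,600)))
"
```

```text
slab 1148 (array([ 586.1, -246.6,    1.3]), np.float64(0.058))
rule part 643 ([538.0, -246.4, 197.5, 40.3], np.float64(-1.536)) ([538.3, -245.6, 30.7, 21.7], np.float64(1.559))
(836, 528, 3)
```

View pics/c8.png

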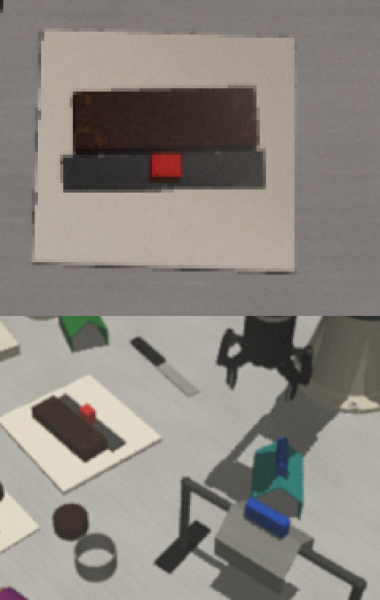

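The picture shows the rule against the bar, grip at (166,166), with an origin offset of 48 mm and centred within about 1 mm. The cover hangs astride the rail at (262,540), and the mould and cake at (95,557) and (70,520) look undisturbed. Handing in.

```bash
python3 -c "
from rig import r
print(r.sign_off())"
```

```text
the job is handed in; nothing more can be done
None
```

The job is handed in at about 22 s: the cover hangs astride the rail, set down by force contact, and the rule lies flat on the board, flush with the bar's robot-side long edge and centred to about 1 mm; the bar moved about 3 mm, and the mould, cake and palette knife were not touched.

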